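# Line up the spindle's keyway and lock it

### The job

Lock the spindle of the tilted indexing head: turn it by the flats on its shaft end until the keyway in its flange lines up with the locking tongue, which stays drawn back meanwhile, then slide the tongue by its knob fully home into the keyway and let go. Leave the other things on the bench where they are.

Things in the scene. Friction and masses are not known exactly. Their poses are not given: they have to be found in the camera images.
- head: Indexing head, fixed to the bench: base plate 230 x 190 mm carrying a green slab (205 x 150 mm) tilted 30 degrees. Origin on the bench below the spindle axis, z up. The slab's face rises towards the head's +x; its outward normal (= spindle axis) is (-0.5, 0, 0.866) in the head's frame, and the axis meets the face 105 mm above the origin. Heights 'off the face' are along this normal.
- spindle (a joint): Turn of the steel spindle, rad, right-handed about the outward normal (positive = anticlockwise when looking at the face). Endless; at 0 and every whole turn (2 pi) the keyway points straight at the locking tongue. Starts anywhere from 0.7 to 5.6. Stiff to turn (0.12 N m); stays where it is left.
- shaft_end (a point): Centre of the shaft's outer end, on the spindle axis, 62 mm off the face; z outward, x towards the keyway. The shaft end is a bar with two flats, 16 mm thick along y (grip here), 32 mm wide along x, bare from 28 to 62 mm off the face; below it a collar (diameter 42 mm, 24 to 28 mm) and the flange (diameter 90 mm, 10 to 24 mm off the face). Turns with the spindle.
- keyway (a point): Mouth of the keyway, a parallel slot 16 mm wide, cut 18 mm deep into the flange's rim through its whole thickness. The point is at the rim, 45 mm from the spindle axis, mid-width, level with the flange's top; x radially outward, z along the spindle axis. Turns with the spindle.
- gate (a point): Fixed point where the keyway's mouth must come: on the circle of the flange's rim, straight in front of the locking tongue, which lies up the slope (head's +x) from the spindle axis.
- tongue (a joint): Travel of the locking tongue, m: 0 = drawn back, grows as it slides down the slope straight at the spindle axis, 0.024 = home at its stop, nose 15 mm deep in the keyway. Starts at 0 to 0.005. Slides stiffly (3 N), stays where it is left. If the keyway is more than about 5 mm out of line at the rim, the nose strikes the rim at about 0.009.
- knob_top (a point): Centre of the top of the tongue's black knob, an upright cylinder of diameter 16 mm, bare from 21 mm to its top 62 mm off the face; z along the normal, the tongue slides home along -x. Knob axis to spindle axis: 98 mm drawn back, 74 mm home. The tongue is a 12 mm wide bar with a round nose 44 mm ahead of the knob axis, between two guides (35 mm over all, 21 mm high).
- offcut: Bystander: loose pine offcut, 110 x 45 x 35 mm, lying on the bench; origin at the centre of its underside.
- glue: Bystander: white bottle, 60 mm in diameter, 150 mm tall, standing on the bench; origin at the centre of its underside.
- hammer: Bystander: hammer with a wooden handle lying on the bench along its own x, head at +x.
- spanner: Bystander: steel spanner lying on the bench along its own x.

How it is judged:
On the way:
1. the keyway is turned into line with the tongue (its mouth within 5.5 mm of the gate) and stays there while the tongue is still drawn back (travel under 10 mm) (distance between keyway and gate below 0.0055 m and value of joint tongue below 0.01 m), for 0.2 s.
At the end, for the whole second after the job is handed in: The tongue is home in the keyway (travel over 21 of 24 mm), the keyway's mouth is within 4 mm of the gate, and spindle and tongue are at rest (value of joint tongue above 0.021 m and distance between keyway and gate below 0.004 m and velocity of joint spindle between -0.05 and 0.05 rad/s and velocity of joint tongue between -0.005 and 0.005 m/s); the robot touches nothing.
It fails at once if a bystander (offcut) is shifted by more than 20 mm (distance of offcut from where it was at the start of the episode above 0.02 m).
It fails at once if a bystander (glue) is shifted by more than 20 mm (distance of glue from where it was at the start of the episode above 0.02 m).
It fails at once if a bystander (hammer) is shifted by more than 20 mm (distance of hammer from where it was at the start of the episode above 0.02 m).
It fails at once if a bystander (spanner) is shifted by more than 20 mm (distance of spanner from where it was at the start of the episode above 0.02 m).
It also fails if it takes over 72 s, if anything falls off the work surface, if the arm or the gripper's body presses on something with over 40 N, if the wrist force passes 120 N, or if a joint passes its speed limit or range.

### The arm

A 6-joint arm with a two-finger parallel gripper is mounted at the origin on the work surface. World frame = base frame: x ahead of the robot, y to its left, z up, the work surface at z = 0. Lengths are in m, angles in rad, forces in N, time in s.
With the tool pointing down it reaches from about 0.325 to 0.775 m from the base axis. Payload 5.5 kg.
Tool frame: the origin (TCP) lies midway between the tips of the shut fingers; the grasp point (between the pads) lies 19 mm behind it (bot.grip_point_offset is the distance from the TCP to the grasp point, in m); z points along the fingers, y is the direction in which the jaws open and shut (so a half turn about z gives the same grasp; the last joint's range is limited). The gripper opens to 88 mm and grips with 3 to 60 N. Pads are 20 mm wide; open, the fingers measure 115 mm over their backs; the gripper's body (75 mm by 178 mm) begins 61 mm behind the grasp point.
Start: joints at [1.098, 0.091, 1.231, -0, 1.82, -0.057], TCP at [0.242, 0.549, 0.19] pointing down, gripper open.
Joint ranges: [-2.87, 2.87], [-0.86, 2.18], [0.17, 2.46], [-1.51, 4.65], [0.06, 2.69], [-2.65, 2.65]. Speed limits (rad/s): [2.57, 2.57, 3.01, 3.14, 3.14, 3.14].

### API

Orientations are given as a unit quaternion [w, x, y, z].
In Python, from bench import bot gives the robot as it stands. The module is installed in compiled form; this text tells all that it offers.
- The arm moves only by the tool apply_moves, never from a script. Its argument "targets" is a list of rows, each a list of 5 numbers: the gripper's target within -1 to 1 (fully open at 1, half-way at 0, shut at -1), then the shift along the tool's x, y, z in m, then the turn about the tool's z in rad. A call has 1 to 12 rows; each row is the pose to reach, as a shift and turn from the pose commanded when the call began, along the tool's axes at that moment; what a row does not reach only later rows make up. A row lasts 1/10 s, in which the tool goes at most 50 mm and 8.59 degrees, less where a joint would pass 70% of its speed; a pose out of reach is approached as far as the arm can. A call with a gripper value outside its range is refused whole. The fingers move at their own pace and stop on an object; "squeeze" is the grip in N (left out, the last holds). Time passes only in rows, so rows that repeat a pose let the fingers close. It gives the time, the measured TCP pose, the force and the opening at its end, in the units of the state.
- bot.state(): the state, without advancing time (a new reading comes with each control period).
- bot.get_image(name): name is "scene" or "side" or "wrist"; returns a dict with "pixels" (400x640x3 uint8, blue, green, red), "range_z" (400x640 float32, m along the optical axis (not along the pixel's ray), 0 where there is no reading), "intrinsics" (3x3 intrinsics, pixels), "k1" (the pictures are not rectified: a ray, as slopes to the right and down, at radius r is drawn at 1 + k1 r^2 times it, then the intrinsics apply), "rvec" (rotation vector, rad) and "tvec" (3), from world to camera coordinates, as OpenCV has them. Camera axes: x right, y down, z forward; pixel columns grow to the right and rows downward; lengths in m; the calibration is good to about 2 mm. A picture is of the moment at which its call begins.
- bot.finish_job(): hands the job in, once; it reports no verdict.
The state is a dict: "clock": time; "qpos": joint angles; "joint_velocities": joint speeds; "joint_efforts": joint torques, N m; "tool_pos": TCP position; "tool_rot": TCP orientation; "force": force on the tool from outside, world axes, zero at the start; "wrist_torque": the same for the moment, N m; "opening": finger opening in m.
Only numpy, scipy, OpenCV 4.12 (cv2) and the standard library are available. Lean on these libraries where they do the work, as an engineer would, in place of code of your own. Each camera call takes 0.05 s, during which the arm holds its last target.

## Working session

There is one attempt and no reset: what is moved stays moved. The work goes in short steps, Python scripts to look and compute and a tool call to move; the robot and the scene stay as the last step left them, time stands still between calls to the robot, and variables do not carry over. Pictures are saved under pics/ and viewed, and the job is handed in when it is done.

Besides the shell and the picture viewer there is one more tool, called after "Request:" by a JSON object that holds its "api" and its "payload". apply_moves: Moves the arm, as the interface text tells. Its arguments: {"type":"object","properties":{"targets":{"type":"array","items":{"type":"array","items":{"type":"number"}}},"squeeze":{"type":"number"}},"required":["targets"]}

```bash
mkdir -p pics
cat > h.py <<'E'
import numpy as np,cv2
from bench import bot
from scipy.spatial.transform import Rotation as R
def grab(n,tag):
    d=bot.get_image(n); cv2.imwrite(f'pics/{tag}.png',d['pixels']); np.savez(f'{tag}.npz',**{k:np.asarray(v) for k,v in d.items()}); return d
def load(tag): return dict(np.load(f'{tag}.npz'))
def ray(d,u,v):
    K=d['intrinsics'];k=float(d['k1'])
    p=np.array([(u-K[0,2])/K[0,0],(v-K[1,2])/K[1,1]]);q=p.copy()
    for _ in range(20): q=p/(1+k*(q@q))
    Rm=cv2.Rodrigues(d['rvec'].astype(float))[0]
    t=np.ravel(d['tvec']); c=-Rm.T@t
    return c,Rm.T@np.array([q[0],q[1],1.])
def pt(d,u,v):
    c,r=ray(d,u,v); z=d['range_z'][int(round(v)),int(round(u))]; return c+r*z if z>0 else None
def onplane(d,u,v,n,p0):
    c,r=ray(d,u,v); return c+r*(n@(p0-c))/(n@r)
def proj(d,P):
    Rm=cv2.Rodrigues(d['rvec'].astype(float))[0]; x=Rm@P+np.ravel(d['tvec']); q=x[:2]/x[2]; q=q*(1+float(d['k1'])*(q@q)); K=d['intrinsics']
    return np.array([K[0,0]*q[0]+K[0,2],K[1,1]*q[1]+K[1,2]])
def cloud(d):
    z=d['range_z'];H,W=z.shape
    K=d['intrinsics'];u,v=np.meshgrid(np.arange(W),np.arange(H))
    p=np.stack([(u-K[0,2])/K[0,0],(v-K[1,2])/K[1,1]],-1).astype(float);q=p.copy()
    for _ in range(20): q=p/(1+float(d['k1'])*(q**2).sum(-1,keepdims=True))
    X=np.concatenate([q,np.ones((H,W,1))],-1)*z[...,None]
    Rm=cv2.Rodrigues(d['rvec'].astype(float))[0]
    return (X-np.ravel(d['tvec']))@Rm
E
python3 - <<'E'
from h import *
for n in ['scene','side','wrist']:
    d=grab(n,n+'0'); c,r=ray(d,320,200); print(n,c.round(3),r.round(3))
print(bot.state(),bot.grip_point_offset)
E
```

```text
scene [1.035 0.558 0.965] [-0.451 -0.52  -0.725]
side [ 0.137 -0.945  1.354] [ 0.254  0.582 -0.772]
wrist [0.181 0.576 0.383] [ 0.248 -0.099 -0.964]
{'clock': 0.15, 'qpos': array([ 1.09832254e+00,  9.16807970e-02,  1.23158366e+00,  1.32823957e-05,
        1.81979295e+00, -5.67064158e-02]), 'joint_velocities': array([-0.00214259, -0.00249302, -0.00236812,  0.00018604,  0.00133316,
        0.00048275]), 'joint_efforts': array([ 1.87921985e-03, -4.47047746e+01, -4.06906736e+01,  6.99358061e-02,
        2.75042234e-02, -7.48872026e-05]), 'tool_pos': array([0.24221565, 0.54864848, 0.18908418]), 'tool_rot': array([-1.97740343e-04,  2.06387963e-01,  9.78469965e-01, -7.05207349e-04]), 'force': array([ 0.52537252, -0.29468793,  1.47791573]), 'wrist_torque': array([ 0.00817867, -0.01909566, -0.03177801]), 'opening': 0.08783448915123859} 0.0187
```

View pics/scene0.png

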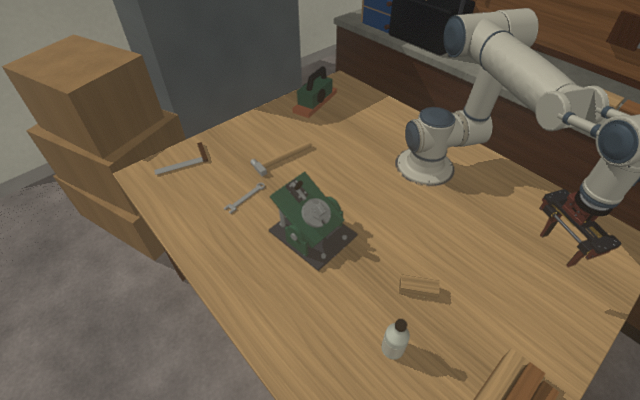

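View pics/side0.png

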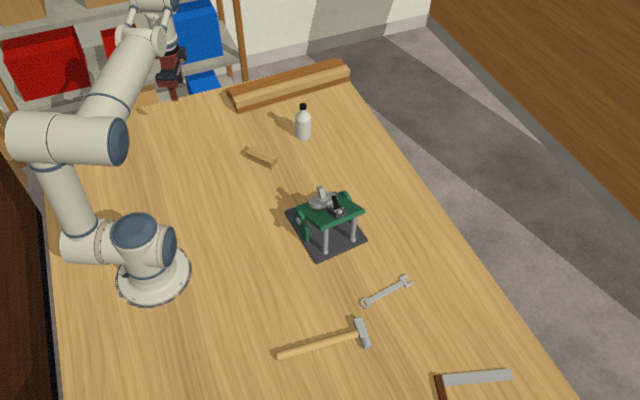

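View pics/wrist0.png

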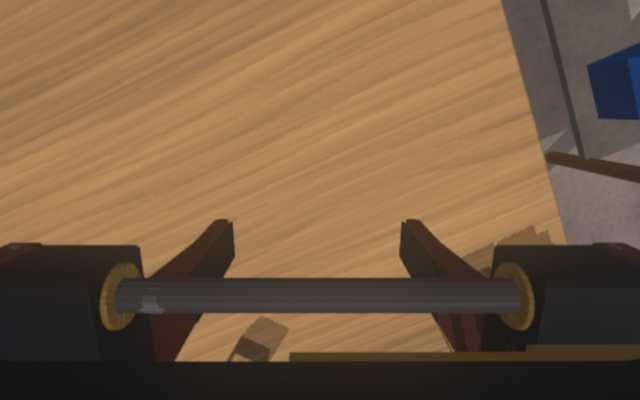

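Run:
```python
from h import *
for n,(u,v) in [('scene0',(315,218)),('side0',(325,222))]:
    d=load(n); C=cloud(d); p=d['pixels']
    hsv=cv2.cvtColor(p,cv2.COLOR_BGR2HSV)
    g=(hsv[...,0]>60)&(hsv[...,0]<85)&(hsv[...,1]>90)
    m=g.copy(); m[:]=False; m[v-60:v+60,u-60:u+60]=g[v-60:v+60,u-60:u+60]
    m&=d['range_z']>0
    P=C[m]
    rng=np.random.default_rng(0);best=0
    for _ in range(1500):
        a=P[rng.choice(len(P),3,False)];nn=np.cross(a[1]-a[0],a[2]-a[0]);l=np.linalg.norm(nn)
        if l<1e-6: continue
        nn/=l; 
        if nn[2]<0: nn=-nn
        if nn[2]<.7: continue
        i=abs((P-a[0])@nn)<.0025
        if i.sum()>best: best=i.sum();bi=i
    Q=P[bi];c=Q.mean(0);nn=np.linalg.svd(Q-c,full_matrices=False)[2][2];nn*=np.sign(nn[2])
    print(n,m.sum(),best,c.round(4),nn.round(3))
    cv2.imwrite(f'pics/{n}z.png',cv2.resize(p[v-50:v+50,u-65:u+65],None,fx=6,fy=6,interpolation=cv2.INTER_CUBIC))
```

```text
Traceback (most recent call last):
  File "numpy/random/_generator.pyx", line 864, in numpy.random._generator.Generator.choice
ValueError: a must be a positive integer unless no samples are taken
```

```bash
sleep 1
python3 - <<'E'
from h import *
for n,(u,v) in [('scene0',(315,218)),('side0',(325,222))]:
    d=load(n); p=d['pixels']; z=d['range_z']
    print(n,(z>0).mean(),(z[v-50:v+50,u-50:u+50]>0).mean())
    cv2.imwrite(f'pics/{n}z.png',cv2.resize(p[v-50:v+50,u-65:u+65],None,fx=6,fy=6,interpolation=cv2.INTER_CUBIC))
    hsv=cv2.cvtColor(p,cv2.COLOR_BGR2HSV); 
    q=(p[...,1].astype(int)-p[...,2]>25); q[:v-60]=0;q[v+60:]=0;q[:,:u-60]=0;q[:,u+60:]=0; print(q.sum(),np.median(hsv[q],0), (q&(z>0)).sum())
E
```

```text
scene0 0.9959921875 0.9956
2 [66.  74.  89.5] 2
side0 0.99604296875 0.9953
1176 [ 73. 122.  85.] 1171
```

View pics/scene0z.png

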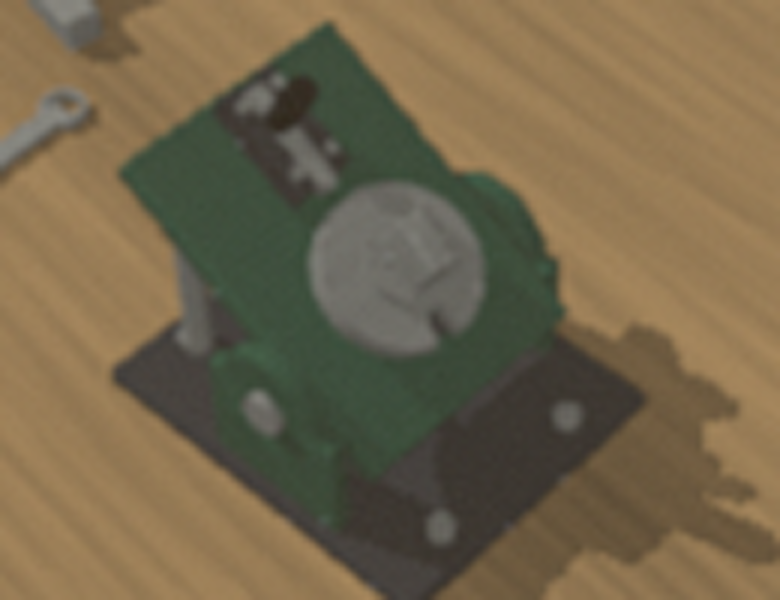

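View pics/side0z.png

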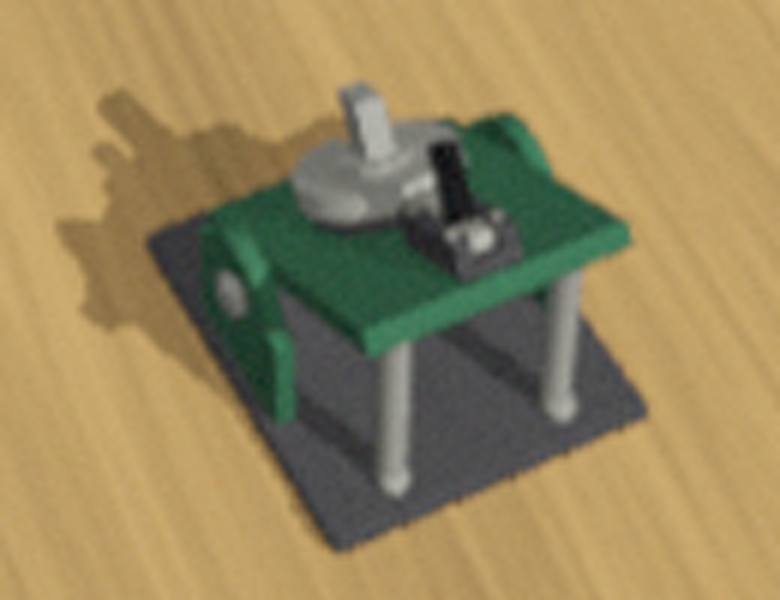

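The keyway shows in the scene crop at (440,325), which is full-image pixel (323,222). It lies roughly opposite the tongue and knob at crop (290,100). Next I fit the slab plane.

```bash
cat > fit.py <<'E'
from h import *
def fit(n,u,v,w=60):
    d=load(n); C=cloud(d); p=d['pixels'].astype(int)
    g=(p[...,1]-p[...,2]>8)&(p[...,1]>=p[...,0])
    m=np.zeros_like(g); m[v-w:v+w,u-w:u+w]=g[v-w:v+w,u-w:u+w]; m&=d['range_z']>0
    P=C[m]; rng=np.random.default_rng(0);best=0
    for _ in range(2000):
        a=P[rng.choice(len(P),3,False)];nn=np.cross(a[1]-a[0],a[2]-a[0]);l=np.linalg.norm(nn)
        if l<1e-6: continue
        nn/=l; nn*=np.sign(nn[2])
        if not .8<nn[2]<.93: continue
        i=abs((P-a[0])@nn)<.003
        if i.sum()>best: best=i.sum();bi=i
    Q=P[bi];c=Q.mean(0);nn=np.linalg.svd(Q-c,full_matrices=False)[2][2];nn*=np.sign(nn[2])
    return Q,c,nn,m.sum()
if __name__=='__main__':
  for n,u,v in [('scene0',315,218),('side0',325,222)]:
    Q,c,nn,k=fit(n,u,v)
    psi=np.arctan2(-nn[1],-nn[0]) # head +x dir
    # slab outline in plane
    hy=np.array([-np.sin(psi),np.cos(psi),0]);hx=np.array([np.cos(psi)*.866,np.sin(psi)*.866,.5])
    r=cv2.minAreaRect(np.c_[(Q-c)@hx,(Q-c)@hy].astype(np.float32))
    print(n,k,len(Q),c.round(4),nn.round(3),'yaw',psi.round(3),r)
  # dark base plate rectangle
  for n,u,v in [('scene0',315,218),('side0',325,222)]:
    d=load(n); C=cloud(d); p=d['pixels'].astype(int)
    m=(abs(p.max(2)-p.min(2))<22)&(p.max(2)<100)&(C[...,2]<.03)&(C[...,2]>-.005)&(d['range_z']>0)
    M=np.zeros_like(m);M[v-60:v+70,u-60:u+70]=m[v-60:v+70,u-60:u+70]
    M=cv2.morphologyEx(M.astype(np.uint8),cv2.MORPH_OPEN,np.ones((3,3)))>0
    Q=C[M]; print(n,M.sum(),np.median(Q[:,2]).round(4),cv2.minAreaRect(Q[:,:2].astype(np.float32)))
E
python3 fit.py
```

```text
scene0 2164 1543 [ 0.5689 -0.0434  0.117 ] [-0.046  0.5    0.865] yaw -1.48 ((0.003611452877521515, -0.009590573608875275), (0.1729576289653778, 0.20049473643302917), 89.4448471069336)
side0 1405 765 [ 0.5441 -0.0739  0.1341] [-0.045  0.494  0.868] yaw -1.48 ((-0.022692039608955383, 0.010729357600212097), (0.17457512021064758, 0.20187005400657654), 89.66840362548828)
scene0 1435 0.0153 ((0.5689125657081604, -0.14486035704612732), (0.18850773572921753, 0.45201703906059265), 5.708646774291992)
side0 1437 0.0147 ((0.550074577331543, -0.037030428647994995), (0.18831290304660797, 0.23048052191734314), 6.087871551513672)
```

```bash
cat > sp.py <<'E'
from fit import *
def axes(psi):
    ex=np.array([np.cos(psi),np.sin(psi),0]);hy=np.array([-np.sin(psi),np.cos(psi),0])
    s=np.radians(30);u=ex*np.cos(s)+np.array([0,0,np.sin(s)]);n=-ex*np.sin(s)+np.array([0,0,np.cos(s)])
    return ex,hy,u,n
if __name__=='__main__':
  psi=-1.468
  ex,hy,u,n=axes(psi)
  for t,a,b in [('scene0',315,218),('side0',325,222)]:
    Q,c,nn,k=fit(t,a,b); d=load(t);C=cloud(d)
    h0=np.median(Q@n); 
    H=C@n-h0
    box=np.zeros(H.shape,bool);box[b-60:b+60,a-60:a+60]=1; box&=d['range_z']>0
    M=box&(abs(H-.024)<.003)
    P=C[M]; uv=np.c_[P@u,P@hy]
    # flange: points within disc; circle centre by min enclosing after median clip
    med=np.median(uv,0); uv=uv[np.linalg.norm(uv-med,axis=1)<.06]
    e=cv2.minEnclosingCircle(uv.astype(np.float32)); 
    S=e[0][0]*u+e[0][1]*hy+h0*n
    # origin of head
    print(t,len(uv),'h0',h0.round(4),'circ',e,'med',med,'face pt',S.round(4),'z should .105')
    T=box&(H>.05)&(H<.07); 
    P=C[T]; q=np.c_[P@u-e[0][0],P@hy-e[0][1],P@n-h0]; print('tops',q.round(3)[::4])
E
python3 sp.py
```

```text
scene0 406 h0 0.0505 circ ((0.1355566680431366, 0.5532472133636475), 0.055495284497737885) med [0.1311879  0.55498431] face pt [ 0.5598 -0.0349  0.1115] z should .105
tops [[ 0.094 -0.008  0.058]
 [ 0.089 -0.007  0.062]
 [ 0.089 -0.003  0.059]
 [ 0.093  0.003  0.052]
 [ 0.084 -0.002  0.063]
 [ 0.085  0.006  0.063]
 [ 0.086  0.004  0.05 ]
 [ 0.004 -0.006  0.062]
 [ 0.004 -0.001  0.062]
 [ 0.006  0.001  0.052]
 [-0.002 -0.003  0.063]
 [ 0.001  0.003  0.057]
 [-0.006 -0.006  0.059]
 [-0.003  0.003  0.058]
 [-0.011 -0.005  0.062]
 [-0.005  0.005  0.057]
 [-0.013 -0.001  0.065]
 [-0.009  0.004  0.056]
 [-0.017 -0.003  0.062]
 [-0.014  0.004  0.057]
 [-0.021 -0.005  0.06 ]
 [-0.018  0.006  0.06 ]
 [-0.025 -0.003  0.063]
 [-0.026 -0.     0.059]]
side0 141 h0 0.0514 circ ((0.12030384689569473, 0.5458315014839172), 0.04651058837771416) med [0.09501463 0.54235168] face pt [ 0.551  -0.022   0.1047] z should .105
tops [[-0.34   0.002  0.066]
 [-0.326  0.013  0.065]
 [-0.324  0.027  0.06 ]
 [-0.311  0.038  0.059]
 [-0.298  0.048  0.058]
 [-0.303  0.065  0.051]
 [-0.328 -0.006  0.068]
 [-0.322  0.
[... 944 characters left out ...]
52]
 [-0.313 -0.058  0.059]
 [-0.308 -0.045  0.056]
 [-0.302 -0.032  0.052]
 [-0.317 -0.065  0.057]
 [-0.315 -0.051  0.052]
 [-0.3   -0.041  0.052]
 [-0.305 -0.069  0.058]
 [-0.301 -0.056  0.054]
 [-0.305 -0.067  0.053]
 [-0.303 -0.075  0.053]
 [-0.293 -0.072  0.05 ]
 [-0.004  0.007  0.062]
 [ 0.004  0.     0.064]
 [ 0.009 -0.009  0.066]
 [ 0.013  0.002  0.062]
 [ 0.012 -0.007  0.062]
 [ 0.017  0.003  0.06 ]
 [ 0.015 -0.006  0.06 ]
 [ 0.022  0.004  0.058]
 [ 0.015 -0.004  0.055]
 [ 0.019 -0.009  0.055]
 [ 0.019 -0.007  0.051]
 [ 0.101  0.003  0.061]
 [ 0.108 -0.004  0.062]
 [ 0.101 -0.008  0.058]
 [ 0.107  0.002  0.057]
 [ 0.111 -0.006  0.057]
 [ 0.104 -0.007  0.053]
 [ 0.11  -0.008  0.051]]
```

Request:
{"api": "apply_moves", "payload": {"targets": [[1,0,0,-0.05,0],[1,0,0,-0.1,0.1],[1,-0.03,-0.02,-0.12,0.25],[1,-0.07,-0.05,-0.12,0.4],[1,-0.11,-0.08,-0.12,0.5],[1,-0.15,-0.107,-0.12,0.65],[1,-0.19,-0.135,-0.12,0.8],[1,-0.23,-0.163,-0.12,0.9],[1,-0.27,-0.19,-0.12,1.0],[1,-0.31,-0.22,-0.12,1.05],[1,-0.35,-0.25,-0.12,1.05],[1,-0.39,-0.277,-0.12,1.05]]}}

```text
clock: 1.35
tool_pos: [0.4878, 0.1359, 0.3099]
tool_rot: [0.0, 0.669, 0.743, 0.0]
force: [0.8, 0.7, -0.4]
opening: 0.0876
```

Run:
```python
from h import *
s=bot.state(); M=R.from_quat(np.roll(s['tool_rot'],-1)).as_matrix()
print(s['clock'],s['tool_pos'].round(3),M.round(3).tolist(),'q6',s['qpos'][5].round(3))
print('to hover',(M.T@(np.array([.55,.03,.31])-s['tool_pos'])).round(4),'yaw y',np.arctan2(M[1,1],M[0,1]))
```

```text
1.35 [0.488 0.136 0.31 ] [[-0.105, 0.995, 0.0], [0.995, 0.105, 0.0], [0.0, 0.0, -1.0]] q6 0.1
to hover [-1.118e-01  5.080e-02 -1.000e-04] yaw y 0.10474714792392766
```

Request:
{"api": "apply_moves", "payload": {"targets": [[1,-0.04,0.02,0,0],[1,-0.08,0.035,0,0],[1,-0.11,0.05,0,0],[1,-0.11,0.05,0,0],[1,-0.11,0.05,0,0]]}}

```text
clock: 1.85
tool_pos: [0.5485, 0.0335, 0.3093]
tool_rot: [-0.001, 0.67, 0.743, -0.0]
force: [0.0, -0.5, -0.2]
opening: 0.0879
```

Run:
```python
from h import *
grab('wrist','w1'); print(bot.state()['tool_pos'])
```

```text
[0.54823271 0.03424156 0.30972324]
```

View pics/w1.png

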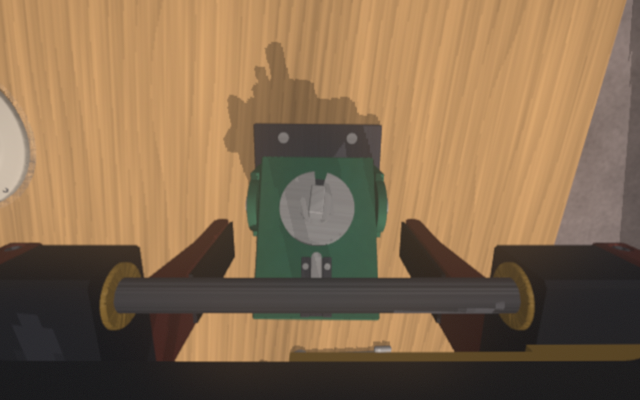

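The wrist view shows the flange at about (317,207), the keyway at about (320,178) on the downhill side, and the tongue at (316,265). I'll zoom in and measure.

Run:
```python
from h import *
d=load('w1');p=d['pixels'];cv2.imwrite('pics/w1z.png',cv2.resize(p[160:285,250:390],None,fx=5,fy=5,interpolation=cv2.INTER_CUBIC))
C=cloud(d)
for q in [(270,235),(360,235),(300,230),(335,180),(316,193),(317,203),(270,145)]: print(q,C[q[1],q[0]].round(4),p[q[1],q[0]])
```

```text
(270, 235) [ 0.4983 -0.0569  0.1196] [69 88 64]
(360, 235) [ 0.6097 -0.0448  0.1209] [72 91 63]
(300, 230) [ 0.5353 -0.039   0.1393] [114 117 122]
(335, 180) [0.5717 0.0187 0.1079] [127 131 136]
(316, 193) [0.5491 0.0115 0.1544] [121 124 129]
(317, 203) [0.5512 0.0019 0.16  ] [128 132 137]
(270, 145) [0.4767 0.0422 0.0129] [59 62 69]
```

View pics/w1z.png

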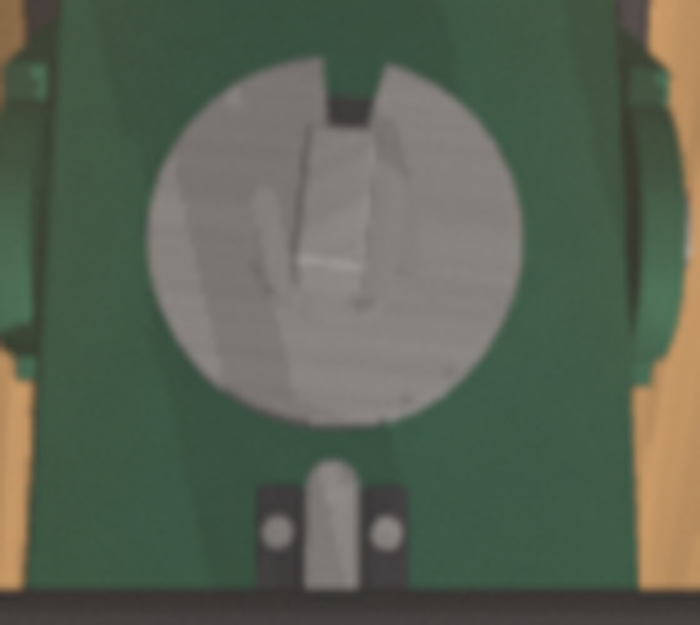

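```bash
cat > meas.py <<'E'
import sys
from sp import *
from scipy.optimize import least_squares
def grey(p): p=p.astype(int); return (p[...,2]-p[...,1]<14)&(p[...,2]-p[...,1]>-4)&(p.max(2)>100)
def meas(tag,a=318,b=215,w=75,psi=None):
    Q,c,nn,k=fit(tag,a,b,w); d=load(tag)
    psi0=np.arctan2(-nn[1],-nn[0]); print('plane nn',nn.round(3),'yaw',psi0.round(4),len(Q))
    if psi is None: psi=psi0
    ex,hy,u,n=axes(psi); h0=np.median(Q@n); p0=n*(h0+.024)
    p=d['pixels']; m=grey(p).astype(np.uint8)
    cnt,_=cv2.findContours(m,cv2.RETR_EXTERNAL,cv2.CHAIN_APPROX_NONE)
    f=max([x for x in cnt if cv2.pointPolygonTest(x,(float(a-10),float(b+10)),True)>-30],key=cv2.contourArea)[:,0]
    X=np.array([onplane(d,q[0],q[1],n,p0) for q in f]); uv=np.c_[X@u,X@hy]
    # robust circle
    r=least_squares(lambda z:np.hypot(uv[:,0]-z[0],uv[:,1]-z[1])-z[2],[*uv.mean(0),.045],loss='soft_l1',f_scale=.0005)
    cu,cv_,rad=r.x; res=np.hypot(uv[:,0]-cu,uv[:,1]-cv_)
    ang=np.arctan2(uv[:,1]-cv_,uv[:,0]-cu)
    F=cu*u+cv_*hy+h0*n
    i=res<rad-.004
    z=np.exp(1j*ang[i]).mean() if i.any() else 0
    print('rad',rad.round(4),'face pt',F.round(4),'(z .105)','h0',h0.round(4),'notch ang',np.angle(z).round(3),i.sum())
    # notch walls
    rel=uv-[cu,cv_]; 
    if i.any():
        t=np.angle(z);e=np.array([np.cos(t),np.sin(t)]);
        lo=rel@np.array([-e[1],e[0]]); lr=rel@e
        print('notch pts (radial,lateral)',np.c_[lr,lo][i].round(4).tolist()[::2])
    return dict(psi=psi,F=F,ex=ex,hy=hy,u=u,n=n,h0=h0)
if __name__=='__main__': meas(sys.argv[1],psi=float(sys.argv[2]) if len(sys.argv)>2 else None)
E
python3 meas.py w1; python3 meas.py w1 -1.468
python3 - <<'E'
from h import *
d=load('w1');p=d['pixels'].astype(int);C=cloud(d)
# baseplate
m=(p.max(2)<95)&(p.max(2)-p.min(2)<25)&(d['range_z']>0)&(C[...,2]<.035)&(C[...,2]>.005); m[:115]=0;m[160:]=0
m=cv2.morphologyEx(m.astype(np.uint8),cv2.MORPH_OPEN,np.ones((3,3)))
print(m.sum(),cv2.minAreaRect(C[m>0][:,:2].astype(np.float32)))
E
```

```text
plane nn [-0.046  0.498  0.866] yaw -1.4785 9293
rad 0.0443 face pt [ 0.5532 -0.025   0.1045] (z .105) h0 0.0526 notch ang 3.043 27
notch pts (radial,lateral) [[0.0391, -0.0075], [0.0363, -0.0066], [0.0338, -0.0068], [0.0311, -0.0059], [0.0285, -0.0061], [0.027, -0.0038], [0.0267, -0.0014], [0.0264, 0.001], [0.0274, 0.0036], [0.0285, 0.0062], [0.031, 0.0065], [0.0336, 0.0067], [0.0362, 0.007], [0.0387, 0.0073]]
plane nn [-0.046  0.498  0.866] yaw -1.4785 9293
rad 0.0443 face pt [ 0.5533 -0.0249  0.1045] (z .105) h0 0.0497 notch ang 3.033 27
notch pts (radial,lateral) [[0.039, -0.0075], [0.0363, -0.0066], [0.0338, -0.0068], [0.0311, -0.0059], [0.0285, -0.0061], [0.027, -0.0038], [0.0267, -0.0014], [0.0264, 0.001], [0.0274, 0.0036], [0.0285, 0.0062], [0.031, 0.0065], [0.0336, 0.0067], [0.0362, 0.007], [0.0387, 0.0073]]
3968 ((0.5456817150115967, 0.05403055250644684), (0.18632593750953674, 0.05178174003958702), 5.821847438812256)
```

Request:
{"api": "apply_moves", "payload": {"targets": [[1,-0.0333,0,0,0.06],[1,-0.0333,0,0.05,0.125],[1,-0.0333,0,0.09,0.125],[1,-0.0333,0,0.11,0.125],[1,-0.0333,0,0.11,0.125],[1,-0.0333,0,0.11,0.125]]}}

```text
clock: 2.5
tool_pos: [0.5518, 0.0018, 0.2011]
tool_rot: [0.0, 0.714, 0.701, 0.0]
force: [-0.8, -0.1, 0.8]
opening: 0.0875
```

```bash
cat > go.py <<'E'
from h import *
def go(P,yaw):
    s=bot.state(); M=R.from_quat(np.roll(s['tool_rot'],-1)).as_matrix()
    y=np.arctan2(M[1,1],M[0,1])
    print(s['clock'],s['tool_pos'].round(4),'yaw',y.round(4),'q',s['qpos'].round(3),'F',s['force'].round(1),'T',s['wrist_torque'].round(2),'op',round(s['opening'],4))
    print('shift',(M.T@(np.array(P)-s['tool_pos'])).round(4),'turn',round(-(yaw-y),4))
E
python3 - <<'E'
from go import *
go([.551,.001,.142],-.02); grab('wrist','w2')
E
python3 meas.py w2 -1.474
```

```text
2.5 [0.5518 0.0018 0.2011] yaw -0.0183 q [-0.058 -0.037  1.342  0.     1.836 -0.04 ] F [-0.8 -0.1  0.8] T [-0.04  0.01  0.04] op 0.0875
shift [-0.0008 -0.0008  0.0591] turn 0.0017
plane nn [-0.046  0.497  0.866] yaw -1.4779 11773
rad 0.0444 face pt [ 0.5534 -0.0251  0.1046] (z .105) h0 0.0514 notch ang 3.037 34
notch pts (radial,lateral) [[0.0388, -0.0076], [0.0369, -0.0067], [0.035, -0.0067], [0.0332, -0.0058], [0.0313, -0.0058], [0.0295, -0.0058], [0.0286, -0.0041], [0.0286, -0.0023], [0.0286, -0.0005], [0.0286, 0.0012], [0.0277, 0.003], [0.0287, 0.0048], [0.0306, 0.0057], [0.0324, 0.0057], [0.0343, 0.0066], [0.0362, 0.0075], [0.0381, 0.0075]]
```

View pics/w2.png

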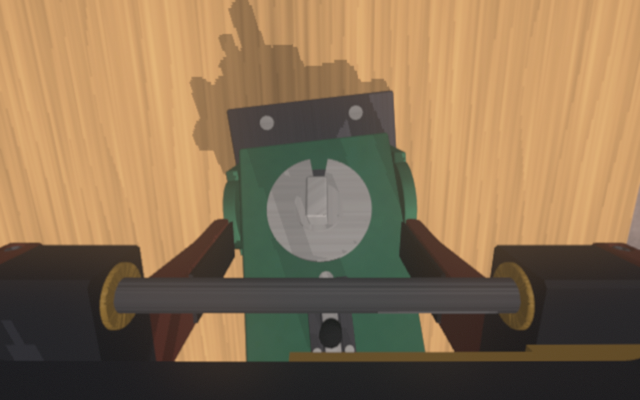

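The keyway is at (318,170) and the bar at (317,200), both consistent with the first fit. I'll descend and grip the flats.

Request:
{"api": "apply_moves", "payload": {"targets": [[0.2,-0.001,-0.001,0.03,0],[0,-0.001,-0.001,0.05,0],[0,-0.001,-0.001,0.059,0],[-0.5,-0.001,-0.001,0.059,0],[-1,-0.001,-0.001,0.059,0],[-1,-0.001,-0.001,0.059,0],[-1,-0.001,-0.001,0.059,0],[-1,-0.001,-0.001,0.059,0],[-1,-0.001,-0.001,0.059,0]], "squeeze": 25}}

```text
clock: 3.45
tool_pos: [0.5511, -0.0003, 0.1413]
tool_rot: [0.0, 0.714, 0.7, 0.0]
force: [-0.2, -0.1, 0.1]
opening: 0.0195
```

Run:
```python
from go import *
go([.551,.001,.142],-.02); grab('wrist','w3');grab('side','s3')
```

```text
3.45 [ 5.511e-01 -3.000e-04  1.413e-01] yaw -0.02 q [-0.062 -0.045  1.455  0.     1.731 -0.042] F [-0.2 -0.1  0.1] T [-0.08  0.08 -0.01] op 0.0195
shift [ 0.0013 -0.0001 -0.0007] turn -0.0
```

Request:
{"api": "apply_moves", "payload": {"targets": [[-1,0,0,0,0],[-1,0,0,0,0],[-1,0,0,0,0.1],[-1,0,0,0,0.2],[-1,0,0,0,0.3],[-1,0,0,0,0.4],[-1,0,0,0,0.5],[-1,0,0,0,0.5]]}}

```text
clock: 4.35
tool_pos: [0.5509, -0.0003, 0.1409]
tool_rot: [-0.0, 0.865, 0.501, -0.0]
force: [-0.9, -0.1, -0.2]
opening: 0.0005
```

Run:
```python
from go import *
go([.551,.001,.142],-.02); grab('wrist','w4');grab('scene','c4')
p=load('w4')['pixels'];cv2.imwrite('pics/w4z.png',cv2.resize(p[130:330,190:450],None,fx=3,fy=3,interpolation=cv2.INTER_CUBIC))
```

```text
4.35 [ 5.509e-01 -3.000e-04  1.409e-01] yaw -0.5209 q [-0.062 -0.045  1.456 -0.     1.731  0.459] F [-0.9 -0.1 -0.2] T [-0.02  0.1   0.03] op 0.0005
shift [ 0.0012 -0.0006 -0.0011] turn -0.5009
```

View pics/w4z.png

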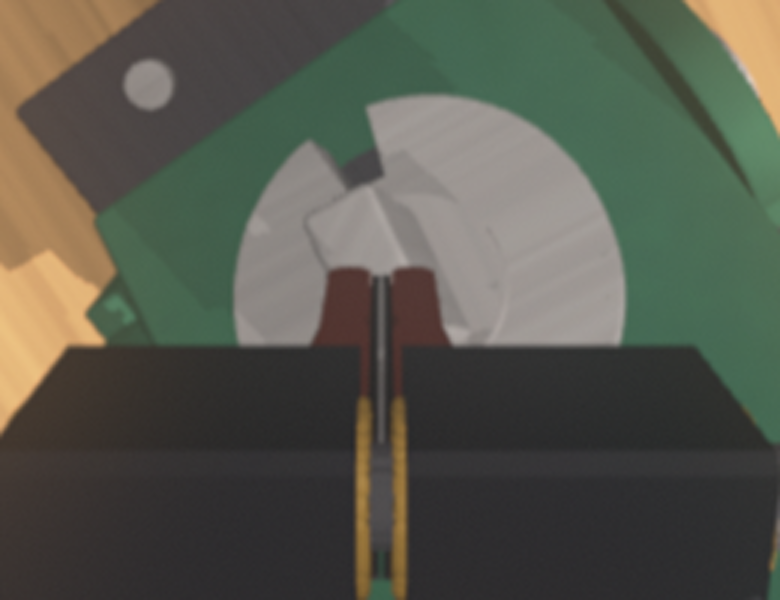

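Run:
```python
from h import *
for t in ['w4','w3']:
    d=load(t);C=cloud(d)
    for u,v in [(307,220),(307,225),(332,220),(332,226),(305,240),(311,205),(318,205),(316,213),(320,197),(335,205),(330,185)]: print(t,u,v,C[v,u].round(4),d['pixels'][v,u])
d=load('c4');print(proj(d,np.array([.551,0,.15])))
p=d['pixels'];cv2.imwrite('pics/c4z.png',cv2.resize(p[150:270,240:400],None,fx=5,fy=5,interpolation=cv2.INTER_CUBIC))
d=load('w3');p=d['pixels'];cv2.imwrite('pics/w3z.png',cv2.resize(p[130:330,190:450],None,fx=3,fy=3,interpolation=cv2.INTER_CUBIC))
```

```text
w4 307 220 [0.5515 0.0123 0.1752] [52 56 83]
w4 307 225 [0.5519 0.0125 0.1837] [52 56 83]
w4 332 220 [0.5625 0.0055 0.1739] [64 67 91]
w4 332 226 [0.5624 0.0064 0.185 ] [53 57 84]
w4 305 240 [0.5513 0.0122 0.2015] [48 52 81]
w4 311 205 [0.554  0.0132 0.1549] [147 151 156]
w4 318 205 [0.5573 0.0108 0.1533] [157 161 166]
w4 316 213 [0.5544 0.0081 0.1566] [148 151 156]
w4 320 197 [0.559  0.0113 0.1403] [125 129 134]
w4 335 205 [ 0.563  -0.0024  0.1238] [146 150 156]
w4 330 185 [0.566  0.0092 0.1142] [140 143 149]
w3 307 220 [0.5449 0.0051 0.1573] [151 155 160]
w3 307 225 [0.5449 0.0029 0.1596] [149 152 158]
w3 332 220 [ 0.5605 -0.0058  0.1264] [146 149 156]
w3 332 226 [ 0.5604 -0.0094  0.1283] [145 148 155]
w3 305 240 [ 0.5437 -0.0045  0.1636] [141 144 150]
w3 311 205 [0.5474 0.0132 0.1545] [146 150 157]
w3 318 205 [0.5514 0.0128 0.1534] [135 138 144]
w3 316 213 [0.5501 0.0089 0.1562] [152 156 162]
w3 320 197 [0.5526 0.0171 0.1519] [139 142 147]
w3 335 205 [0.5629 0.003  0.1208] [149 153 159]
w3 330 185 [0.56   0.0149 0.1116] [145 149 154]
[320.00964873 208.41090043]
```

View pics/c4z.png

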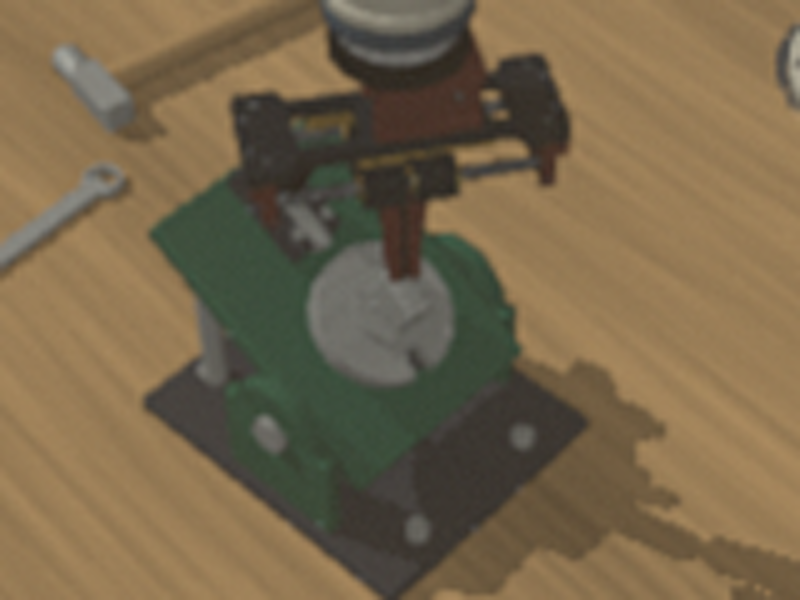

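View pics/w3z.png

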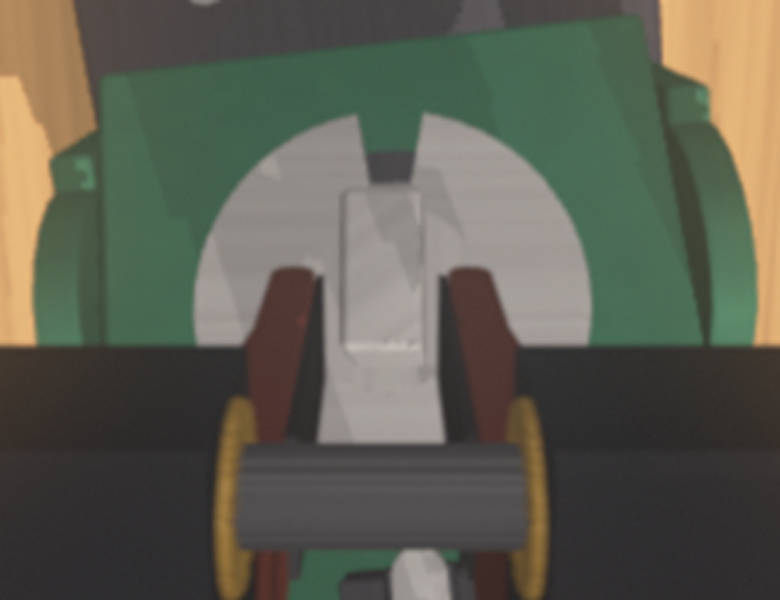

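Run:
```python
from h import *
d=load('c4');C=cloud(d);p=d['pixels']
for v in range(196,212): print(v,[ (C[v,u].round(3).tolist(),p[v,u].tolist()) for u in (318,320,322)])
for z in (.14,.15,.16,.17,.18): print(z,proj(d,np.array([.551,0,z])).round(1), proj(load('w4'),np.array([.551,0,z])).round(1), proj(load('w3'),np.array([.551,0,z])).round(1))
```

```text
196 [([0.562, 0.005, 0.214], [39, 49, 71]), ([0.555, 0.005, 0.21], [35, 45, 60]), ([0.554, 0.012, 0.215], [40, 50, 72])]
197 [([0.563, 0.005, 0.211], [39, 50, 72]), ([0.556, 0.006, 0.207], [39, 48, 60]), ([0.552, 0.011, 0.209], [43, 52, 75])]
198 [([0.562, 0.004, 0.206], [39, 48, 71]), ([0.557, 0.007, 0.205], [37, 45, 60]), ([0.553, 0.012, 0.206], [40, 50, 73])]
199 [([0.561, 0.003, 0.201], [40, 50, 72]), ([0.555, 0.006, 0.198], [35, 44, 57]), ([0.553, 0.011, 0.201], [36, 46, 69])]
200 [([0.562, 0.004, 0.198], [38, 48, 71]), ([0.558, 0.008, 0.198], [39, 45, 57]), ([0.551, 0.009, 0.193], [41, 50, 72])]
201 [([0.562, 0.004, 0.193], [39, 48, 70]), ([0.557, 0.007, 0.192], [39, 46, 60]), ([0.552, 0.011, 0.192], [39, 48, 71])]
202 [([0.563, 0.006, 0.191], [39, 49, 71]), ([0.557, 0.007, 0.188], [39, 48, 61]), ([0.552, 0.01, 0.186], [35, 45, 69])]
203 [([0.564, 0.006, 0.187], [41, 49, 71]), ([0.557, 0.007, 0.183], [37, 45, 58]), ([0.552, 0.011, 0.183], [38, 47, 69])]
204 [([0.562, 0.004, 0.181], [46, 54, 74]), ([0.556, 0.006, 0.179], [36, 45, 60]), ([0.552, 0.01, 0.178], [39, 48, 67])]
205 [
[... 422 characters left out ...]
.556, 0.006, 0.161], [109, 115, 116]), ([0.549, 0.007, 0.156], [104, 109, 109])]
209 [([0.56, 0.001, 0.155], [103, 109, 110]), ([0.559, 0.009, 0.16], [108, 114, 115]), ([0.552, 0.01, 0.157], [104, 110, 110])]
210 [([0.56, 0.001, 0.151], [100, 107, 107]), ([0.56, 0.01, 0.158], [113, 119, 119]), ([0.554, 0.013, 0.156], [104, 110, 111])]
211 [([0.561, 0.003, 0.148], [100, 106, 106]), ([0.56, 0.01, 0.153], [107, 113, 114]), ([0.556, 0.015, 0.155], [106, 111, 112])]
0.14 [320.  210.6] [317.8 218.2] [317.7 218.6]
0.15 [320.  208.4] [317.9 223.6] [317.8 223.9]
0.16 [320.  206.2] [317.9 229.5] [317.8 229.9]
0.17 [320.  203.9] [318.  236.1] [317.9 236.5]
0.18 [319.9 201.5] [318.1 243.5] [318.  243.8]
```

Run:
```python
from h import *
d=load('c4');C=cloud(d);p=d['pixels']
for v in range(164,206,2): print(v,[ (u,C[v,u].round(3).tolist(),p[v,u].tolist()) for u in (296,312,320,328,345)])
d=load('w4');C=cloud(d);p=d['pixels']
for v in range(214,300,6): print(v,[ (u,C[v,u].round(3).tolist()) for u in (280,305,317,335,400)])
```

```text
164 [(296, [0.376, -0.345, 0.001], [90, 131, 161]), (312, [0.586, 0.011, 0.353], [34, 41, 48]), (320, [0.574, 0.028, 0.356], [32, 42, 48]), (328, [0.553, 0.035, 0.348], [34, 43, 49]), (345, [0.479, 0.024, 0.299], [50, 55, 60])]
166 [(296, [0.383, -0.336, 0.0], [89, 128, 157]), (312, [0.588, 0.013, 0.348], [46, 60, 72]), (320, [0.574, 0.028, 0.349], [36, 44, 50]), (328, [0.553, 0.035, 0.342], [39, 49, 65]), (345, [0.484, 0.029, 0.298], [47, 54, 59])]
168 [(296, [0.393, -0.324, 0.003], [87, 125, 152]), (312, [0.559, -0.022, 0.301], [50, 63, 81]), (320, [0.571, 0.024, 0.338], [42, 50, 67]), (328, [0.553, 0.035, 0.335], [44, 53, 75]), (345, [0.49, 0.035, 0.298], [42, 50, 55])]
170 [(296, [0.595, -0.048, 0.298], [51, 59, 66]), (312, [0.562, -0.019, 0.297], [47, 51, 55]), (320, [0.564, 0.017, 0.322], [44, 52, 74]), (328, [0.545, 0.027, 0.318], [40, 52, 71]), (345, [0.495, 0.04, 0.297], [38, 47, 52])]
172 [(296, [0.6, -0.041, 0.298], [48, 52, 57]), (312, [0.567, -0.013, 0.297], [50, 53, 57]), (320, [0.565, 0.018, 0.317], [44, 54, 74]), (328, [0.544, 0.026, 0.31], [39, 50, 72]), (345, [0.501
[... 5297 characters left out ...]
, (317, [0.547, -0.006, 0.199]), (335, [0.57, 0.027, 0.274]), (400, [0.582, 0.02, 0.273])]
280 [(280, [0.56, 0.032, 0.275]), (305, [0.565, 0.03, 0.276]), (317, [0.564, 0.024, 0.267]), (335, [0.57, 0.027, 0.277]), (400, [0.581, 0.021, 0.276])]
286 [(280, [0.56, 0.032, 0.276]), (305, [0.564, 0.029, 0.277]), (317, [0.564, 0.024, 0.269]), (335, [0.57, 0.027, 0.277]), (400, [0.581, 0.019, 0.276])]
292 [(280, [0.559, 0.03, 0.276]), (305, [0.564, 0.028, 0.277]), (317, [0.564, 0.024, 0.27]), (335, [0.569, 0.025, 0.277]), (400, [0.58, 0.019, 0.277])]
298 [(280, [0.559, 0.03, 0.278]), (305, [0.563, 0.027, 0.277]), (317, [0.563, 0.022, 0.27]), (335, [0.568, 0.024, 0.277]), (400, [0.579, 0.018, 0.277])]
```

View pics/w4.png

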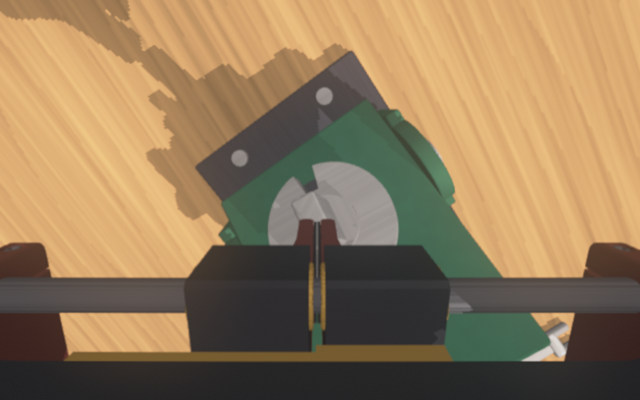

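The cameras and the closed fingers agree on one thing. The real fingertips are at about z=0.175, some 34 mm higher than `tool_pos` reports, so the fingers shut above the bar without touching it. I'll turn back, open, and descend in stages, measuring each time.

Request:
{"api": "apply_moves", "payload": {"targets": [[0.1,0,0,0,-0.1],[0.1,0,0,0,-0.2],[0.1,0,0,0,-0.3],[0.1,0,0,0,-0.4],[0.1,0,0,0,-0.5],[0.1,0,0,0,-0.5],[0.1,0,0,0,-0.5],[0.1,0,0,0.01,-0.5],[0.1,0,0,0.02,-0.5],[0.1,0,0,0.02,-0.5]]}}

```text
clock: 5.45
tool_pos: [0.5498, -0.0002, 0.1181]
tool_rot: [-0.001, 0.714, 0.7, -0.001]
force: [-0.6, 0.6, 0.0]
opening: 0.0483
```

```bash
python3 - <<'E'
from go import *
go([.551,.001,.108],-.02); d=grab('wrist','w5');e=grab('scene','c5')
p=d['pixels'];cv2.imwrite('pics/w5z.png',np.vstack([cv2.resize(p[150:270,220:420],(600,360)),cv2.resize(e['pixels'][170:250,260:390],(600,240),interpolation=cv2.INTER_CUBIC)]))
E
python3 meas.py w5 -1.474|cut -c1-200
```

```text
5.45 [ 5.498e-01 -2.000e-04  1.181e-01] yaw -0.0204 q [-0.062 -0.042  1.493 -0.     1.695 -0.042] F [-0.6  0.6  0. ] T [-0.1   0.05 -0.04] op 0.0483
shift [0.0012 0.0012 0.0101] turn -0.0004
plane nn [-0.047  0.499  0.865] yaw -1.4777 6560
rad 0.0353 face pt [ 0.5536 -0.0159  0.0994] (z .105) h0 0.0514 notch ang 1.828 124
notch pts (radial,lateral) [[-0.0171, -0.026], [-0.016, -0.0265], [-0.0149, -0.0269], [-0.0138, -0.0273], [-0.0127, -0.0277], [-0.0115, -0.0281], [-0.0104, -0.0286], [-0.0093, -0.029], [-0.0082, -0.02
```

View pics/w5z.png

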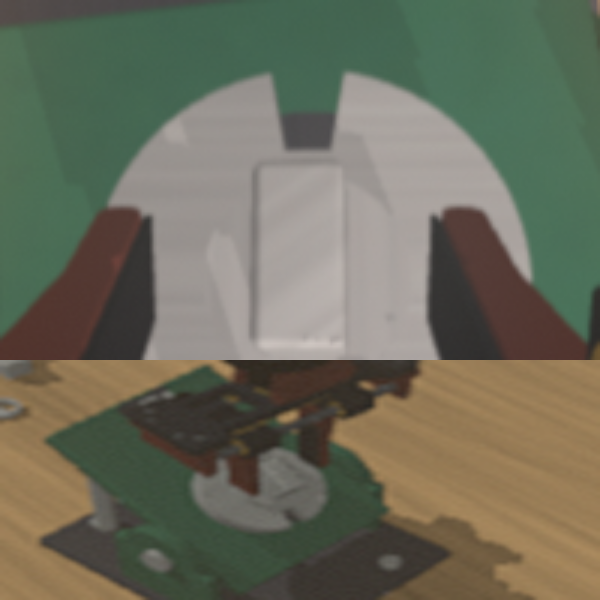

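Request:
{"api": "apply_moves", "payload": {"targets": [[0.1,0.001,0.001,0.011,0],[-0.3,0.001,0.001,0.011,0],[-0.6,0.001,0.001,0.011,0],[-1,0.001,0.001,0.011,0],[-1,0.001,0.001,0.011,0],[-1,0.001,0.001,0.011,0],[-1,0.001,0.001,0.011,0],[-1,0.001,0.001,0.011,0],[-1,0.001,0.001,0.011,0]], "squeeze": 25}}

```text
clock: 6.45
tool_pos: [0.5516, 0.0007, 0.1103]
tool_rot: [-0.0, 0.714, 0.7, -0.0]
force: [-5.6, -0.6, 3.4]
opening: 0.0164
```

Request:
{"api": "apply_moves", "payload": {"targets": [[-1,0,0,0,0.05],[-1,0,0,0,0.1],[-1,0,0,0,0.15],[-1,0,0,0,0.2],[-1,0,0,0,0.2]]}}

```text
clock: 6.95
tool_pos: [0.5517, 0.001, 0.1104]
tool_rot: [-0.0, 0.781, 0.625, 0.0]
force: [-6.3, 1.8, 3.3]
opening: 0.0179
```

Run:
```python
from go import *
go([.551,.001,.108],-.02); d=grab('wrist','w6');e=grab('scene','c6')
p=d['pixels'];cv2.imwrite('pics/w6z.png',np.vstack([cv2.resize(p[150:270,220:420],(600,360)),cv2.resize(e['pixels'][170:250,260:390],(600,240),interpolation=cv2.INTER_CUBIC)]))
```

```text
6.95 [0.5517 0.001  0.1104] yaw -0.2205 q [-0.06  -0.04   1.504  0.     1.677  0.161] F [-6.3  1.8  3.3] T [-0.07  0.51  0.37] op 0.0179
shift [-0.0002 -0.0007  0.0024] turn -0.2005
```

View pics/w6z.png

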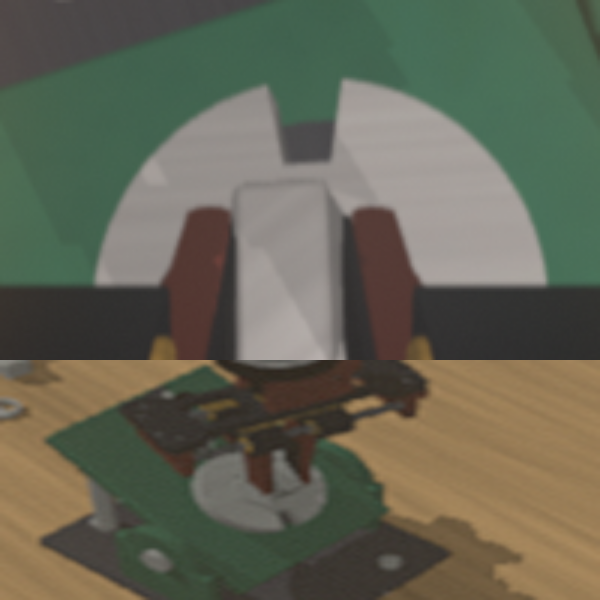

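Request:
{"api": "apply_moves", "payload": {"targets": [[-1,0,-0.001,0,0.1],[-1,0,-0.001,0,0.2],[-1,0,-0.001,0,0.3],[-1,0,-0.001,0,0.4],[-1,0,-0.001,0,0.5],[-1,0,-0.001,0,0.6],[-1,0,-0.001,0,0.6]]}}

```text
clock: 7.75
tool_pos: [0.5529, 0.0021, 0.1118]
tool_rot: [0.0, 0.931, 0.366, 0.003]
force: [0.6, 4.2, 4.3]
opening: 0.0212
```

```bash
cat > look.py <<'E'
import sys
from go import *
t=sys.argv[1]
go([.551,.001,.108],-.02); d=grab('wrist','w'+t);e=grab('scene','c'+t)
p=d['pixels'];cv2.imwrite(f'pics/w{t}z.png',np.vstack([cv2.resize(p[150:270,220:420],(600,360)),cv2.resize(e['pixels'][170:250,260:390],(600,240),interpolation=cv2.INTER_CUBIC)]))
E
python3 look.py 7
```

```text
7.75 [0.5529 0.0021 0.1118] yaw -0.8214 q [-0.059 -0.043  1.505  0.002  1.674  0.762] F [0.6 4.2 4.3] T [ 0.37 -0.41  0.21] op 0.0212
shift [-0.0022 -0.0005  0.0038] turn -0.8014
```

View pics/w7z.png

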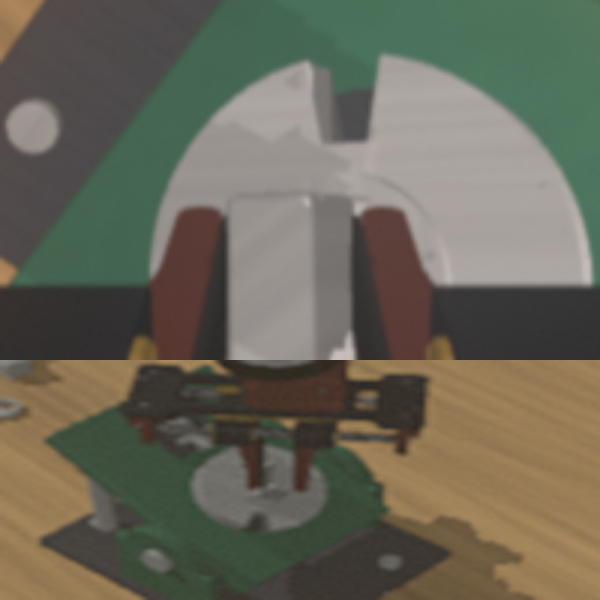

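Request:
{"api": "apply_moves", "payload": {"targets": [[-1,-0.001,0,0,0.1],[-1,-0.001,0,0,0.2],[-1,-0.001,0,0,0.3],[-1,-0.001,0,0,0.4],[-1,-0.001,0,0,0.5],[-1,-0.001,0,0,0.6],[-1,-0.001,0,0,0.7],[-1,-0.001,0,0,0.7]]}}

```text
clock: 8.65
tool_pos: [0.5525, 0.0011, 0.1128]
tool_rot: [-0.0, 1.0, 0.024, 0.004]
force: [0.9, 4.6, 8.5]
opening: 0.022
```

```bash
python3 look.py 8
```

```text
8.65 [0.5525 0.0011 0.1128] yaw -1.5218 q [-0.061 -0.046  1.506  0.002  1.675  1.461] F [0.9 4.6 8.5] T [ 0.24 -0.14  0.04] op 0.022
shift [-0.0016  0.0001  0.0048] turn -1.5018
```

View pics/w8z.png

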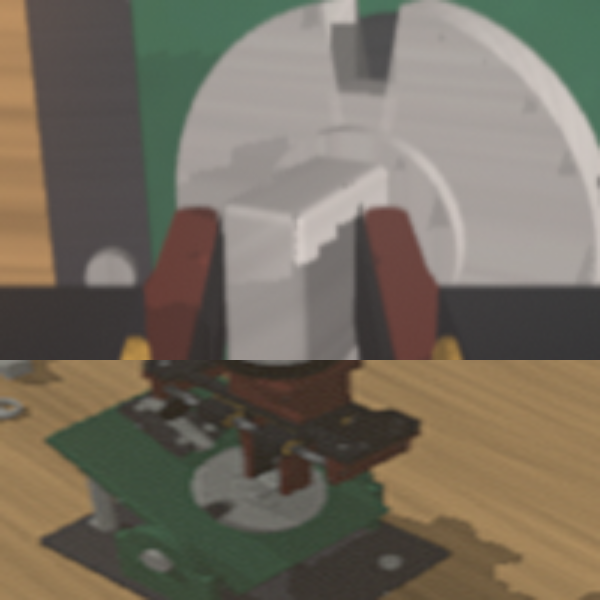

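Request:
{"api": "apply_moves", "payload": {"targets": [[-1,0,0,0,0.1],[-1,0,0,0,0.2],[-1,0,0,0,0.3],[-1,0,0,0,0.4],[-1,0,0,0,0.5],[-1,0,0,0,0.6],[-1,0,0,0,0.7],[-1,0,0,0,0.8],[-1,0,0,0,0.9],[-1,0,0,0,0.9]]}}

```text
clock: 9.75
tool_pos: [0.552, 0.0023, 0.1147]
tool_rot: [-0.003, 0.911, -0.412, 0.003]
force: [-4.7, 6.7, 16.9]
opening: 0.0191
```

```bash
python3 look.py 9
```

```text
9.75 [0.552  0.0023 0.1147] yaw -2.4208 q [-0.06  -0.047  1.504  0.003  1.678  2.361] F [-4.7  6.7 16.9] T [1.03 1.   0.04] op 0.0191
shift [0.0003 0.0017 0.0067] turn -2.4008
```

View pics/w9z.png

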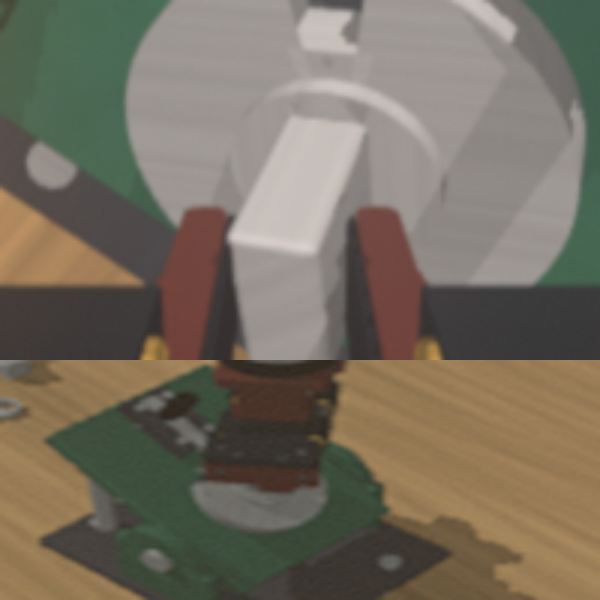

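Now I regrip: open, rise clear, turn back half a turn, and come down again.

Request:
{"api": "apply_moves", "payload": {"targets": [[0,0,0,0,0],[0.2,0,0,0,0],[0.2,0,0,0,0],[0.2,0,0,-0.04,0],[0.2,0,0,-0.06,-0.14],[0.2,0,0,-0.06,-0.28],[0.2,0,0,-0.06,-0.42],[0.2,0,0,-0.06,-0.56],[0.2,0,0,-0.06,-0.7],[0.2,0,0,-0.06,-0.84],[0.2,0,0,-0.06,-0.98],[0.2,0,0,-0.06,-1.1]]}}

```text
clock: 11.05
tool_pos: [0.5502, -0.0, 0.169]
tool_rot: [-0.0, 0.992, 0.128, -0.001]
force: [-0.6, -0.4, -0.5]
opening: 0.0527
```

Request:
{"api": "apply_moves", "payload": {"targets": [[0.2,0,0,0,-0.14],[0.2,0,0,0,-0.28],[0.2,0,0,0,-0.42],[0.2,0,0,0,-0.56],[0.2,0,0,0,-0.7],[0.2,0,0,0,-0.84],[0.2,0,0,0,-0.98],[0.2,0,0,0,-1.12],[0.2,0,0,0,-1.26],[0.2,0,0,0,-1.4],[0.2,0,0,0,-1.54],[0.2,0,0,0,-1.66]]}}

```text
clock: 12.25
tool_pos: [0.5502, -0.0, 0.169]
tool_rot: [-0.0, 0.575, 0.818, -0.0]
force: [0.3, 0.0, -0.4]
opening: 0.0523
```

Request:
{"api": "apply_moves", "payload": {"targets": [[0.2,0,0,0,-0.14],[0.2,0,0,0,-0.28],[0.2,0,0,0,-0.38],[0.2,0,0,0,-0.38],[0.2,0,0,0,-0.38]]}}

```text
clock: 12.75
tool_pos: [0.5502, 0.0001, 0.1694]
tool_rot: [-0.0, 0.414, 0.91, -0.0]
force: [0.2, 0.5, -0.0]
opening: 0.0529
```

```bash
python3 - <<'E'
from go import *
go([.551,.001,.108],.72); grab('wrist','w10')
E
python3 meas.py w10 -1.474
```

```text
12.75 [5.502e-01 1.000e-04 1.694e-01] yaw 0.717 q [-0.062 -0.046  1.406 -0.     1.782 -0.779] F [ 0.2  0.5 -0. ] T [-0.05  0.03 -0.09] op 0.0529
shift [0.0001 0.0012 0.0614] turn -0.003
plane nn [-0.046  0.497  0.866] yaw -1.4783 6281
rad 0.0439 face pt [ 0.5532 -0.0238  0.1039] (z .105) h0 0.0514 notch ang 0.021 79
notch pts (radial,lateral) [[0.0239, -0.0319], [0.0232, -0.0307], [0.023, -0.0291], [0.0229, -0.0275], [0.0237, -0.0261], [0.0223, -0.0252], [0.0228, -0.0232], [0.024, -0.0225], [0.0252, -0.0217], [0.0265, -0.0209], [0.0277, -0.0201], [0.0289, -0.0194], [0.0301, -0.0186], [0.0314, -0.0178], [0.0326, -0.0171], [0.0338, -0.0163], [0.035, -0.0155], [0.0359, -0.0141], [0.0371, -0.0134], [0.0357, 0.0171], [0.0345, 0.0164], [0.0332, 0.0156], [0.0316, 0.0156], [0.0304, 0.0148], [0.0291, 0.0141], [0.0279, 0.0133], [0.0266, 0.0126], [0.0246, 0.0131], [0.0238, 0.0145], [0.023, 0.0158], [0.0222, 0.0171], [0.0214, 0.0185], [0.0212, 0.0202], [0.0225, 0.021], [0.0238, 0.0217], [0.025, 0.0225], [0.0263, 0.0232], [0.0276, 0.024], [0.0284, 0.0254], [0.0297, 0.0261]]
```

View pics/w10.png

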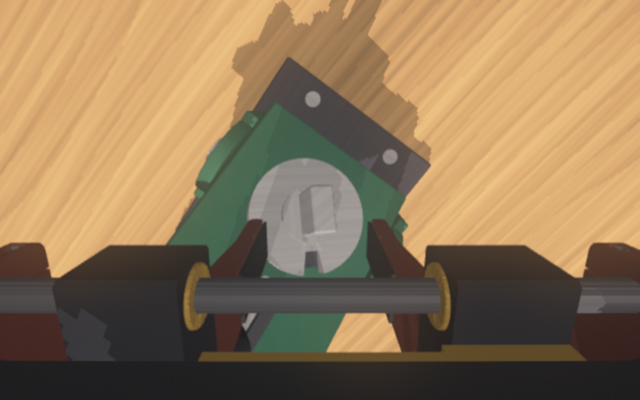

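Request:
{"api": "apply_moves", "payload": {"targets": [[0.1,0,0.001,0.03,0],[0.1,0,0.001,0.05,0],[0.1,0,0.001,0.06,0],[-0.3,0,0.001,0.06,0],[-0.6,0,0.001,0.06,0],[-1,0,0.001,0.06,0],[-1,0,0.001,0.06,0],[-1,0,0.001,0.06,0],[-1,0,0.001,0.06,0],[-1,0,0.001,0.06,0]]}}

```text
clock: 13.8
tool_pos: [0.5521, 0.0011, 0.1114]
tool_rot: [0.001, 0.413, 0.911, 0.001]
force: [4.9, 2.2, 5.5]
opening: 0.0201
```

Request:
{"api": "apply_moves", "payload": {"targets": [[-1,0,0,0,0.1],[-1,0,0,0,0.2],[-1,0,0,0,0.3],[-1,0,0,0,0.4],[-1,0,0,0,0.5],[-1,0,0,0,0.6],[-1,0,0,0,0.622],[-1,0,0,0,0.622],[-1,0,0,0,0.622],[-1,0,0,0,0.622]], "squeeze": 40}}

```text
clock: 14.8
tool_pos: [0.5517, 0.0021, 0.112]
tool_rot: [0.0, 0.671, 0.741, 0.002]
force: [0.2, 5.9, 9.1]
opening: 0.0156
```

```bash
python3 look.py 11
```

```text
14.8 [0.5517 0.0021 0.112 ] yaw 0.0992 q [-0.059 -0.044  1.505  0.002  1.677 -0.158] F [0.2 5.9 9.1] T [ 0.64 -0.17  0.03] op 0.0156
shift [-0.001  -0.0008  0.004 ] turn 0.1192
```

View pics/w11z.png

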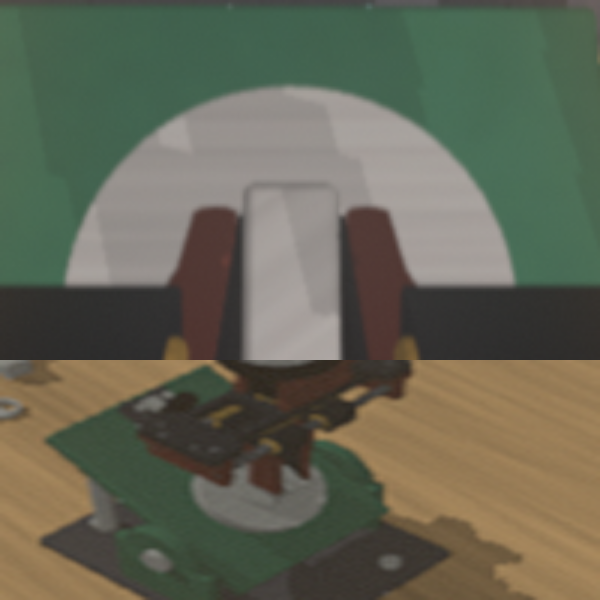

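Request:
{"api": "apply_moves", "payload": {"targets": [[-0.5,0,0,0,0],[0,0,0,0,0],[0.2,0,0,0,0],[0.2,0,0,-0.03,0],[0.2,0.02,0,-0.07,0],[0.2,0.03,0,-0.1,0],[0.2,0.03,0,-0.13,0],[0.2,0.03,0,-0.13,0],[0.2,0.03,0,-0.13,0]]}}

```text
clock: 15.8
tool_pos: [0.5482, 0.0305, 0.2396]
tool_rot: [0.0, 0.672, 0.741, -0.0]
force: [0.1, -0.1, 0.2]
opening: 0.0531
```

```bash
python3 look.py 12; python3 meas.py w12 -1.474
python3 - <<'E'
from h import *
p=load('w12')['pixels'];cv2.imwrite('pics/w12y.png',cv2.resize(p[150:370,230:410],None,fx=2.7,fy=2.7,interpolation=cv2.INTER_CUBIC))
E
```

```text
15.8 [0.5482 0.0305 0.2396] yaw 0.0977 q [-0.006 -0.03   1.266 -0.     1.906 -0.104] F [ 0.1 -0.1  0.2] T [-0.02  0.04  0.01] op 0.0531
shift [-2.960e-02 -1.000e-04  1.316e-01] turn 0.1177
plane nn [-0.047  0.498  0.866] yaw -1.4776 7287
rad 0.0443 face pt [ 0.5531 -0.0242  0.1041] (z .105) h0 0.0514 notch ang 0.007 33
notch pts (radial,lateral) [[0.0395, -0.0069], [0.0376, -0.0069], [0.0358, -0.0059], [0.0339, -0.0059], [0.032, -0.0059], [0.0301, -0.0049], [0.0281, -0.004], [0.0282, -0.002], [0.0282, -0.0001], [0.0282, 0.0019], [0.0282, 0.0038], [0.0292, 0.0057], [0.0311, 0.0057], [0.033, 0.0057], [0.0349, 0.0066], [0.0368, 0.0066], [0.0387, 0.0066]]
```

View pics/w12y.png

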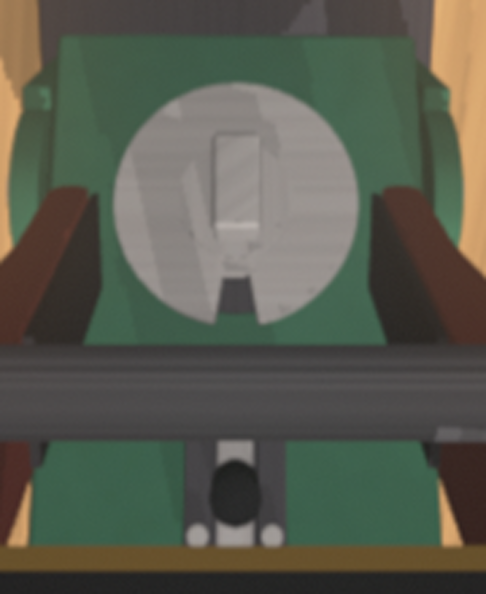

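The keyway now faces the tongue: its angle is 0.007 rad, and it shows at crop (237,295) in line with the knob at (235,492). Next I measure the knob.

Run:
```python
from sp import *
ex,hy,u,n=axes(-1.474); F=np.array([.5532,-.0248,.1045])
d=load('w12');p=d['pixels'].astype(int)
m=(p.max(2)<55).astype(np.uint8); m[:318]=0;m[350:]=0;m[:,:295]=0;m[:,340:]=0
k,l,st,ce=cv2.connectedComponentsWithStats(m); print(st,ce)
i=1+np.argmax(st[1:,4]); C=cloud(d); Q=C[l==i]
h=(Q-F)@n; T=Q[h>.058]; print(np.percentile(h,[5,50,95]).round(4),len(T))
for a in [(ce[i][0],st[i][1]+0.),(ce[i][0],ce[i][1])]:
    X=onplane(d,*a,n,F+.062*n)-F; print('top pt u,hy',(X@u).round(4),(X@hy).round(4))
print('T u,hy med',np.median((T-F)@u).round(4),np.median((T-F)@hy).round(4))
for r in (.093,.096,.098): print(r,(F+.062*n+r*u).round(4), proj(d,F+.062*n+r*u).round(1),'side mid',(F+.05*n+r*u).round(4))
```

```text
[[     0      0    640    400 255629]
 [   307    321     20     23    371]] [[319.50384346 199.30738297]
 [316.85175202 332.21832884]]
[0.0376 0.0607 0.0621] 306
top pt u,hy 0.0865 -0.0002
top pt u,hy 0.095 -0.0002
T u,hy med 0.0964 -0.0
0.093 [ 0.558  -0.0741  0.2047] [317.  329.6] side mid [ 0.5586 -0.0801  0.1943]
0.096 [ 0.5582 -0.0767  0.2062] [317.  333.6] side mid [ 0.5588 -0.0827  0.1958]
0.098 [ 0.5584 -0.0784  0.2072] [317.  336.3] side mid [ 0.559  -0.0844  0.1968]
```

Request:
{"api": "apply_moves", "payload": {"targets": [[0.2,-0.04,0,0,0],[0.2,-0.08,0,0,0],[0.2,-0.113,0,0,0],[0.2,-0.113,0,0.03,0],[0.2,-0.113,0,0.04,0],[0.2,-0.113,0,0.04,0],[0.2,-0.113,0,0.04,0]]}}

```text
clock: 16.6
tool_pos: [0.5588, -0.0811, 0.1997]
tool_rot: [-0.001, 0.671, 0.741, -0.0]
force: [-0.2, -0.1, -0.5]
opening: 0.0531
```

Run:
```python
from go import *
go([.559,-.082,.152],.097); d=grab('wrist','w13'); e=grab('scene','c13');f=grab('side','s13')
print(proj(e,np.array([.558,-.077,.206])),proj(f,np.array([.558,-.077,.206])))
cv2.imwrite('pics/13.png',np.vstack([cv2.resize(d['pixels'][150:350,200:440],(600,400))[:300],np.hstack([cv2.resize(e['pixels'][140:240,250:350],(300,300)),cv2.resize(f['pixels'][160:260,285:385],(300,300))])]))
```

```text
16.6 [ 0.5588 -0.0811  0.1997] yaw 0.0988 q [-2.040e-01 -1.000e-03  1.308e+00  0.000e+00  1.836e+00 -3.030e-01] F [-0.2 -0.1 -0.5] T [-0.01  0.06  0.01] op 0.0531
shift [-0.001   0.0001  0.0477] turn 0.0018
[301.05051371 182.63945465] [333.25096599 195.1699699 ]
```

View pics/13.png

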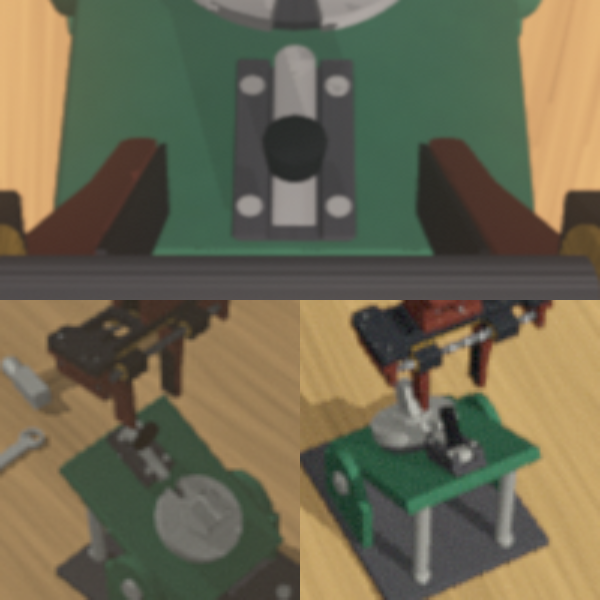

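The knob is centred between the jaws (top at crop (295,147)), the nose points at the keyway, and the tips are still above the knob. I'll descend and grip.

Request:
{"api": "apply_moves", "payload": {"targets": [[0.2,-0.001,0,0.02,0],[0.1,-0.001,0,0.04,0],[0,-0.001,0,0.048,0],[-0.4,-0.001,0,0.048,0],[-0.7,-0.001,0,0.048,0],[-1,-0.001,0,0.048,0],[-1,-0.001,0,0.048,0],[-1,-0.001,0,0.048,0],[-1,-0.001,0,0.048,0],[-1,-0.001,0,0.048,0]], "squeeze": 25}}

```text
clock: 17.75
tool_pos: [0.5596, -0.0828, 0.1532]
tool_rot: [0.001, 0.672, 0.741, 0.0]
force: [-1.1, 0.5, 5.2]
opening: 0.0153
```

Request:
{"api": "apply_moves", "payload": {"targets": [[-1,0.0035,0,0.002,0],[-1,0.007,0,0.004,0],[-1,0.01,0,0.006,0],[-1,0.01,0,0.006,0]]}}

```text
clock: 18.15
tool_pos: [0.5586, -0.0721, 0.147]
tool_rot: [0.0, 0.671, 0.741, 0.001]
force: [-1.7, 2.1, 4.7]
opening: 0.0153
```

```bash
python3 look.py 14
```

```text
18.15 [ 0.5586 -0.0721  0.147 ] yaw 0.0987 q [-1.890e-01 -1.400e-02  1.414e+00  1.000e-03  1.740e+00 -2.880e-01] F [-1.7  2.1  4.7] T [0.29 0.3  0.01] op 0.0153
shift [ 0.0734 -0.0004  0.039 ] turn 0.1187
```

View pics/w14z.png

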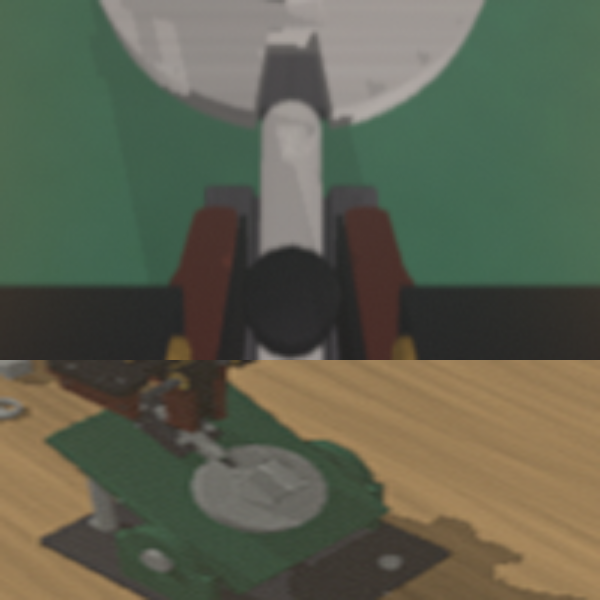

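The nose is entering the keyway cleanly at crop (292,110), so I'll push on to the stop.

Request:
{"api": "apply_moves", "payload": {"targets": [[-1,0.003,0,0.002,0],[-1,0.006,0,0.0035,0],[-1,0.009,0,0.005,0],[-1,0.011,0,0.006,0],[-1,0.0125,0,0.007,0],[-1,0.0125,0,0.007,0]]}}

```text
clock: 18.85
tool_pos: [0.5577, -0.0623, 0.1412]
tool_rot: [0.003, 0.672, 0.74, -0.0]
force: [-1.3, -5.0, 9.3]
opening: 0.0151
```

```bash
python3 look.py 15
```

```text
18.85 [ 0.5577 -0.0623  0.1412] yaw 0.0965 q [-0.17  -0.022  1.432 -0.003  1.727 -0.267] F [-1.3 -5.   9.3] T [-1.03  0.37 -0.04] op 0.0151
shift [ 0.0638 -0.0007  0.0329] turn 0.1165
```

View pics/w15z.png

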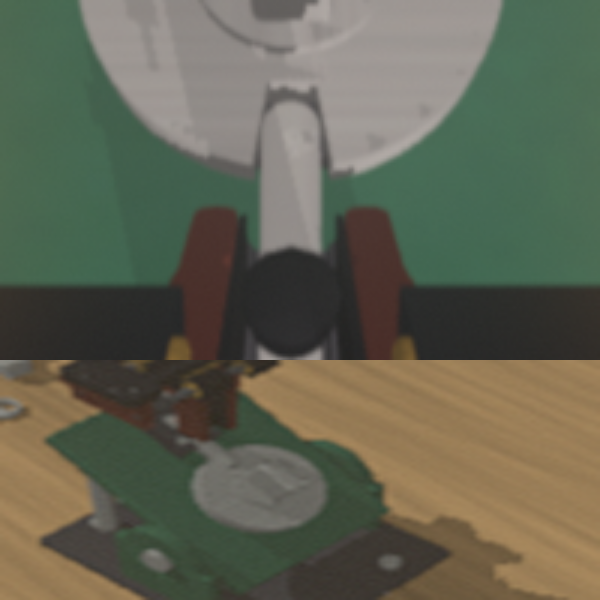

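Request:
{"api": "apply_moves", "payload": {"targets": [[-1,0.001,0,0.0005,0],[-1,0.002,0,0.001,0],[-1,0.003,0,0.0015,0],[-1,0.003,0,0.0015,0]], "squeeze": 40}}

```text
clock: 19.35
tool_pos: [0.5578, -0.0622, 0.1411]
tool_rot: [0.005, 0.673, 0.739, -0.001]
force: [-2.2, -13.9, 12.1]
opening: 0.015
```

Request:
{"api": "apply_moves", "payload": {"targets": [[-1,-0.003,0,-0.0015,0],[-0.5,-0.003,0,-0.0015,0],[0,-0.003,0,-0.0015,0],[0.2,-0.003,0,-0.0015,0],[0.2,-0.003,0,-0.0015,0],[0.2,-0.003,0,-0.03,0],[0.2,0,0,-0.07,0],[0.2,0.04,0,-0.1,0],[0.2,0.08,0,-0.1,0],[0.2,0.09,0,-0.1,0],[0.2,0.09,0,-0.1,0],[0.2,0.09,0,-0.1,0]]}}

```text
clock: 20.55
tool_pos: [0.5478, 0.0317, 0.2364]
tool_rot: [-0.0, 0.672, 0.741, -0.001]
force: [0.2, -0.3, 0.3]
opening: 0.053
```

```bash
python3 look.py 16; python3 meas.py w16 -1.474|cut -c1-150
python3 - <<'E'
from sp import *
ex,hy,u,n=axes(-1.474); F=np.array([.5532,-.0248,.1045])
d=load('w16');p=d['pixels'].astype(int)
cv2.imwrite('pics/w16y.png',cv2.resize(d['pixels'][150:370,230:410],None,fx=2.7,fy=2.7,interpolation=cv2.INTER_CUBIC))
C=cloud(d);m=(p.max(2)<60)&(d['range_z']>0)
h=(C-F)@n;r=(C-F)@u;y=(C-F)@hy
T=m&(abs(h-.062)<.003)&(abs(y)<.015)&(r>.05)&(r<.12)
print(T.sum(),'knob r',np.median(r[T]).round(4),r[T].min().round(4),r[T].max().round(4),'y',np.median(y[T]).round(4))
for rr in (.074,.077,.08):print(rr,proj(d,F+.062*n+rr*u).round(1))
vs,us=np.nonzero(T);print(us.mean(),vs.mean())
E
```

```text
20.55 [0.5478 0.0317 0.2364] yaw 0.0982 q [-4.000e-03 -3.100e-02  1.273e+00 -1.000e-03  1.902e+00 -1.020e-01] F [ 0.2 -0.3  0.3] T [-0.09  0.11 -0.  ] op 0.053
shift [-0.0308  0.0004  0.1284] turn 0.1182
plane nn [-0.046  0.498  0.866] yaw -1.4781 6894
rad 0.0444 face pt [ 0.5532 -0.0246  0.1043] (z .105) h0 0.0514 notch ang 0.156 1
notch pts (radial,lateral) [[0.0399, -0.0]]
26 knob r 0.0792 0.0784 0.08 y 0.0004
0.074 [317.5 308.3]
0.077 [317.5 312.2]
0.08 [317.5 316.2]
317.9230769230769 314.6923076923077
```

View pics/w16y.png

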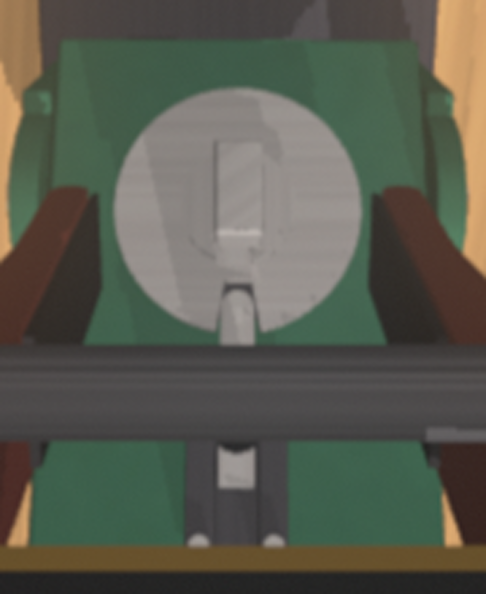

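Request:
{"api": "apply_moves", "payload": {"targets": [[0.2,-0.03,0,-0.03,0],[0.2,-0.06,0,-0.03,0],[0.2,-0.08,0,-0.03,0],[0.2,-0.08,0,-0.03,0],[0.2,-0.08,0,-0.03,0]]}}

```text
clock: 21.15
tool_pos: [0.5556, -0.0482, 0.2668]
tool_rot: [-0.001, 0.672, 0.74, -0.0]
force: [-0.6, -0.7, 0.4]
opening: 0.0528
```

```bash
python3 look.py 17
python3 - <<'E'
from sp import *
ex,hy,u,n=axes(-1.474); F=np.array([.5532,-.0248,.1045])
d=load('w17');p=d['pixels'].astype(int)
cv2.imwrite('pics/w17y.png',cv2.resize(d['pixels'][130:330,220:420],None,fx=3,fy=3,interpolation=cv2.INTER_CUBIC))
C=cloud(d);m=(p.max(2)<60)&(d['range_z']>0)
h=(C-F)@n;r=(C-F)@u;y=(C-F)@hy
T=m&(abs(h-.062)<.003)&(abs(y)<.015)&(r>.05)&(r<.12)
print(T.sum(),'knob r',r[T].mean().round(4),r[T].min().round(4),r[T].max().round(4),'y',y[T].mean().round(4))
e=load('scene0');f=grab('scene','c17b')
cv2.imwrite('pics/cmp.png',np.vstack([e['pixels'][100:380,100:500],f['pixels'][100:380,100:500]]))
E
```

```text
21.15 [ 0.5556 -0.0482  0.2668] yaw 0.0958 q [-0.148  0.008  1.18   0.     1.955 -0.244] F [-0.6 -0.7  0.4] T [-0.08  0.08  0.02] op 0.0528
shift [0.0494 0.0003 0.1589] turn 0.1158
242 knob r 0.0745 0.0672 0.0814 y -0.0001
```

View pics/w17y.png

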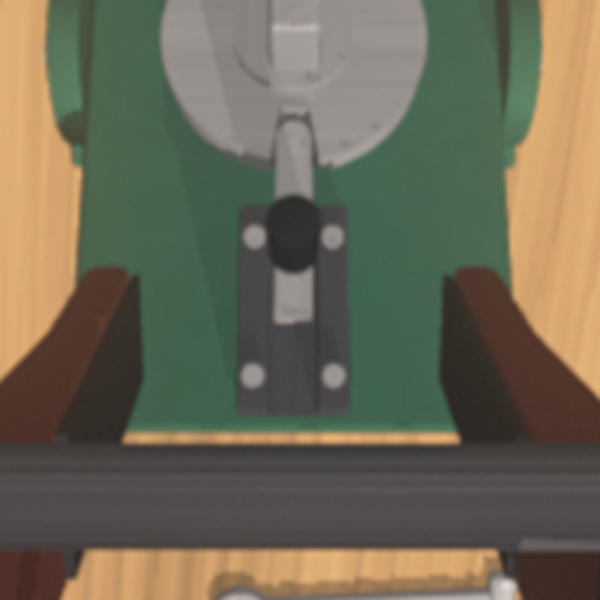

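View pics/cmp.png

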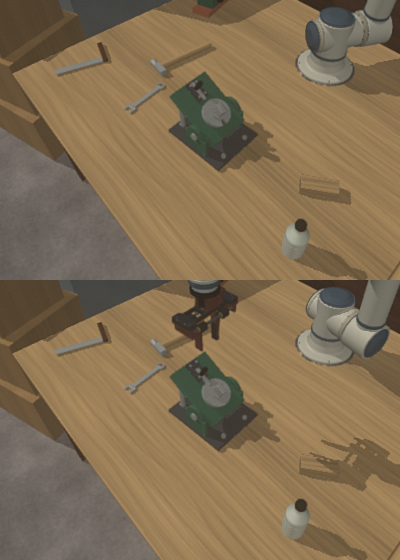

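The knob axis measures 74.5 mm from the spindle axis (74 mm is home). The nose is in the keyway at crop (293,120), the gripper is clear, and the bystanders look unmoved. I'm handing in.

```bash
python3 -c "
from bench import bot
print(bot.finish_job(), bot.state()['clock'])"
```

```text
the job is handed in; nothing more can be done
the job is handed in; nothing more can be done
```

The spindle is locked and the job is handed in, at about 21 s on the clock. I turned it by its flats, with one regrip, through about 3.04 rad. Then I slid the tongue home by its knob, let go and backed clear.

**Last checks:**
- **Keyway:** its angle measured 0.007 rad off the tongue before the slide, about 0.3 mm at the rim. The notch could not be re-measured once the nose filled it, but the last pictures show the nose seated straight in the keyway.
- **Tongue:** the knob axis measured 74.5 mm from the spindle axis, against 74 mm at home, so travel is about 23.5 mm. The push ended against a firm stop (about 14 N).
- **Contact and bystanders:** the force reading was near zero with the gripper clear, and comparing scene pictures by eye showed no bystander moved.

**What disagreed:** the reported tool height was about 34 mm below where the cameras showed the fingertips. Because of this, the first grip closed above the bar without touching anything. I corrected for it with camera measurements, and I did not find the cause.

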